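Shut the ring cleaner and start it

ROBOT

A 6-joint arm with a two-finger parallel gripper is mounted at the origin on the work surface. World frame = base frame: x ahead of the robot, y to its left, z up, the work surface at z = 0. Lengths are in m, angles in rad, forces in N, time in s.
With the tool pointing down it reaches from about 0.35 to 0.775 m from the base axis. Payload 7.3 kg.
Tool frame: the origin (TCP) lies at the very end of the fingers, on their centre line; the grasp point (between the pads) lies 19 mm behind it; z points along the fingers, y is the line along which they close (so a half turn about z gives the same grasp; the last joint's range is limited). The gripper opens to 92 mm and grips with 3 to 60 N. Pads are 19 mm wide; open, the fingers measure 130 mm over their backs; the gripper's body (75 mm by 190 mm) begins 47 mm behind the grasp point.
Start: joints at [0.97, 0.342, 1.524, -0, 1.275, -0.146], TCP at [0.231, 0.472, 0.227] pointing down, gripper open.
Joint ranges: [-2.53, 2.53], [-0.77, 2.02], [0.04, 2.7], [-1, 4.14], [0.28, 2.66], [-3.11, 3.11]. Speed limits (rad/s): [2.57, 2.57, 3.14, 3.14, 3.14, 3.14].

INTERFACE

Orientations are given as [roll, pitch, yaw] about the fixed x, y, z axes, in that order (R = Rz(yaw) Ry(pitch) Rx(roll)).
In Python, from cell import telemetry, eyes, job gives the robot as it stands.
- The arm moves only by the tool apply_moves, never from a script. Its arguments are lists of equal length, an entry for each row: "delta_pos": the shift along the world's x, y, z each as a share of 0.4 m, from -1 to 1, a list of three; "dr": the turn, a rotation vector about the world's x, y, z each as a share of 0.5 rad, from -1 to 1, a list of three; "jaw": the opening, from 0 (shut) to 1 (fully open). A call has 1 to 8 rows; each row is the pose to reach, as a shift and turn from the pose commanded when the call began; what a row does not reach only later rows make up. A row lasts 1/12 s, in which the tool goes at most 41.7 mm and 7.16 degrees, less where a joint would pass 70% of its speed; a pose out of reach is approached as far as the arm can. A call with a number of a shift or a turn outside -1 to 1 is refused whole. A call with a gripper value outside its range is refused whole. The fingers move at their own pace and stop on an object; "force" is the grip in N (left out, the last holds). Time passes only in rows, so rows that repeat a pose let the fingers close. It gives the time, the measured TCP pose, the force, the opening and the grip force at its end, in the units of the state.
- telemetry.observe(): the state, without advancing time (a new reading comes with each control period).
- eyes.read_camera(name): name is "side" or "top" or "wrist"; returns the picture (480x640x3 uint8, red, green, blue); there is no depth.
- eyes.camera_model(name): a dict with "vertical_fov" (degrees; the focal length in pixels is half the picture's height over the tangent of half this angle, whatever the lens; pixels are square), "cx", "cy" (the principal point, pixels), "rvec" (rotation vector, rad) and "tvec" (3), from world to camera coordinates, as OpenCV has them; the wrist camera has in their place "hand_eye" (4x4, takes a point from camera to tool coordinates, whose origin is the TCP and whose axes are the flange's). Camera axes: x right, y down, z forward; pixel columns grow to the right and rows downward; lengths in m; the calibration is good to about 2 mm. The wrist camera is an equidistant fisheye: a pixel r from the principal point sees the ray r / f radians off the axis. A picture is of the moment at which its call begins: read the wrist's pose just before it. camera_model takes no time and is no camera call.
- job.hand_in(): hands the job in; it is judged then, once.
The state is a dict: "time": time; "qpos": joint angles; "qvel": joint speeds; "joint_efforts": joint torques, N m; "tool_pos": TCP position; "tool_rot": TCP orientation; "contact_force": force on the tool from outside, world axes, zero at the start; "torque": the same for the moment, N m; "opening": finger opening in m; "grip_force": force on a finger pad.
Only numpy, scipy, OpenCV 4.12 (cv2) and the standard library are available. Lean on these libraries where they do the work, as an engineer would, in place of code of your own. Each camera call takes 0.05 s, during which the arm holds its last target. There are 200 camera calls.

TASK

The ultrasonic cleaner on the jeweller's bench is loaded with rings: gently push its raised lid down with the fingertips until it is fully shut, then press the green start key all the way down and let it spring back up. Do not touch the red or yellow keys, do not press the green one before the lid is shut or lift the lid further open, and leave the beaker, ring mandrel, ring dish and pliers where they are.

Things in the scene. Friction and masses are not known exactly. Their poses are not given: they have to be found in the camera images.
- cleaner: ring cleaner, fixed. Steel tank 150 (x) x 220 (y) x 110 mm high; on its -x side (towards the robot) a white console with grey top, 80 (x) x 220 (y) x 70 mm high, bears three keys in a row along y at x = -115 mm, 65 mm apart; which colour is where varies. Origin: centre of the tank's underside, on the bench; x points from console to tank, yaw varies
- lid (a joint): angle of the tank's lid, rad: 0 is fully shut (level), grows as it opens; starts between 0.45 and 0.9. A stiff hinge: it stays where it is left, and 2 to 6 N of fingertip push straight down on its outer face closes it; over 35 N is too rough; it does not spring back
- lid_hinge (a point): middle of the lid's hinge line, which runs along the cleaner's y at the tank's far top edge (cleaner frame x = +75 mm, 112 mm above the bench). The lid is a flat aluminium plate 150 mm (from hinge to free edge) x 220 x 6 mm; its free edge, on the robot's side, stands raised
- lid_middle (a point): centre of the lid's outer (upper) face, 75 mm from the hinge line; moves with the lid; 118 mm above the bench and over the tank's centre when shut. The point's z is the outward normal of that face
- start_key (a joint): travel of the green start key, m: 0 up, 0.006 fully down; a spring returns it (about 1.5 N to start, 5 N fully down; over 35 N is too rough)
- start_key_top (a point): centre of the top face of the green start key: a green round cap 26 mm across, standing 10 mm out of its black round collar (42 mm across), 92 mm above the bench when up; it is pressed straight down
- stop_key (a joint): travel of the red stop key, m: 0 up, 0.006 fully down; a spring returns it (about 1.5 N to start, 5 N fully down; over 35 N is too rough)
- stop_key_top (a point): centre of the top face of the red stop key: a red round cap 26 mm across, standing 10 mm out of its black round collar (42 mm across), 92 mm above the bench when up; it is pressed straight down
- heat_key (a joint): travel of the yellow heater key, m: 0 up, 0.006 fully down; a spring returns it (about 1.5 N to start, 5 N fully down; over 35 N is too rough)
- heat_key_top (a point): centre of the top face of the yellow heater key: a yellow round cap 26 mm across, standing 10 mm out of its black round collar (42 mm across), 92 mm above the bench when up; it is pressed straight down
- beaker: loose empty glass beaker, 68 mm across, 90 mm high, origin at the centre of its underside; a bystander
- mandrel: loose steel ring mandrel, an upright taper 125 mm high on a round foot 60 mm across, origin at the centre of its underside; a bystander
- ring_dish: loose blue ceramic dish with two rings in it, 80 mm across, 24 mm high, origin at the centre of its underside; a bystander
- pliers: loose small pliers with red handles lying flat, 140 mm long, 47 mm wide, 13 mm high, origin under the pivot, x towards the jaws; a bystander

How it is judged:
On the way, in this order (a step that is already met when the one before it is completed fails the run):
1. the lid is fully shut (within 0.04 rad) (value of joint lid below 0.04 rad), for 0.1 s.
2. the green start key is pressed down (at least 4.5 of its 6 mm) with the lid shut (value of joint lid below 0.04 rad and value of joint start_key above 0.0045 m), for 0.05 s.
At the end, for the whole second after the job is handed in: the lid is shut within 0.04 rad, all three keys are up within 1.5 mm, and the beaker, mandrel, dish and pliers are within 10 mm of where they stood (value of joint lid below 0.04 rad and value of joint each of start_key, stop_key, heat_key below 0.0015 m and distance of each of beaker, mandrel, ring_dish, pliers from where it was at the start of the episode below 0.01 m); the robot touches nothing.
It fails at once if the red or the yellow key is touched (over 0.5 N) or pressed (over 1 mm) (contact force between anything else and stop_key above 0.5 N or value of joint any of stop_key, heat_key above 0.001 m or contact force between anything else and heat_key above 0.5 N).
It fails at once if the green key is pressed (over 1.5 mm) while the lid is open (value of joint start_key above 0.0015 m and value of joint lid above 0.04 rad).
It fails at once if the lid is lifted further open (over 1.0 rad) (value of joint lid above 1 rad).
It fails at once if the lid or the green key is pushed with more than 35 N (contact force between anything else and lid above 35 N or contact force between anything else and start_key above 35 N).
It fails at once if a bystander is moved or lifted (over 10 mm) (distance of any of beaker, mandrel, ring_dish, pliers from where it was at the start of the episode above 0.01 m).
It also fails if it takes over 32 s, if anything falls off the work surface, if the arm or the gripper's body presses on something with over 40 N, if the wrist force passes 120 N, or if a joint passes its speed limit or range.

## Working session

There is one attempt and no reset: what is moved stays moved. The work goes in short steps, Python scripts to look and compute and a tool call to move; the robot and the scene stay as the last step left them, time stands still between calls to the robot, and variables do not carry over. Pictures are saved under pics/ and viewed, at most 10 in all, crops included, and the job is handed in when it is done.

Besides the shell and the picture viewer there is one more tool, called after "Call:" as name(argument=value, ...) on one line, values as JSON. apply_moves: Moves the arm, as the interface text tells. Its arguments: {"type":"object","properties":{"delta_pos":{"type":"array"},"dr":{"type":"array"},"jaw":{"type":"array"},"force":{"type":"number"}},"required":["delta_pos","dr","jaw"]}

```bash
mkdir -p pics; python3 - <<'E'
from cell import telemetry, eyes, job
import cv2
for n in ("side","top"):
    cv2.imwrite(f"pics/{n}0.png",eyes.read_camera(n)[:,:,::-1]); print(n,eyes.camera_model(n))
print(telemetry.observe())
E
```

```text
side {'vertical_fov': 49.03035956259454, 'cx': 318.3617812577148, 'cy': 245.82734484482586, 'rvec': array([ 2.300767  , -0.13277827,  0.05169357]), 'tvec': array([-0.60226678,  0.14657076,  1.02225689])}
top {'vertical_fov': 52.05474907608237, 'cx': 329.5821489052107, 'cy': 238.3217813489198, 'rvec': array([ 2.01240892, -2.21968239,  0.22186699]), 'tvec': array([0.09729016, 0.60424153, 0.92801553])}
{'time': 0.1, 'qpos': array([ 9.70004320e-01,  3.42619239e-01,  1.52490202e+00, -3.20188586e-05,
        1.27541167e+00, -1.46005376e-01]), 'qvel': array([-0.00016919, -0.00377624, -0.00344568, -0.00244562, -0.00058121,
       -0.00099988]), 'joint_efforts': array([ 2.19120891e-03, -4.32001984e+01, -2.44693941e+01,  7.20994477e-02,
        5.25442546e-02, -4.35633115e-05]), 'tool_pos': array([0.23040305, 0.47134071, 0.22613881]), 'tool_rot': array([-3.14026218e+00, -1.64699505e-04,  2.68681525e+00]), 'contact_force': array([ 0.11221884,  1.26911334, -0.71395501]), 'torque': array([-0.0110305 , -0.00525529,  0.00455812]), 'grip_force': 0.0, 'opening': 0.0918574643820718}
```

View pics/side0.png

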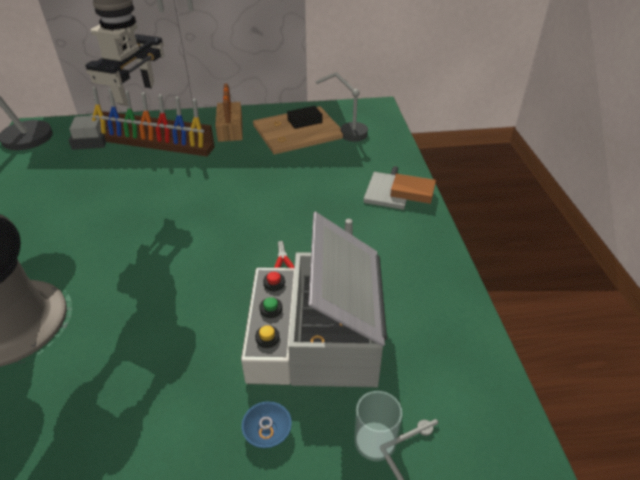

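View pics/top0.png

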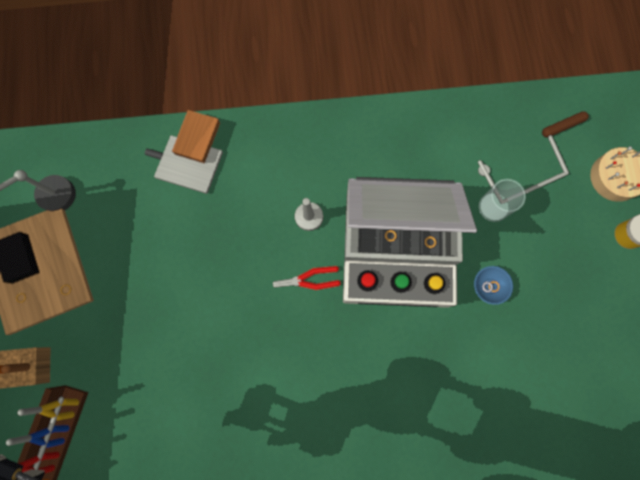

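The top picture shows red, green and yellow keys at about (368,281), (402,282) and (436,283). The lid's free edge runs (347,227)-(475,230). In the side picture the keys are at (274,281), (271,306) and (267,335), and the free edge runs (315,217)-(312,300). I'll fit the cleaner's pose and the lid angle to these.

```bash
cat > fit.py <<'E'
import cv2, numpy as np
from cell import eyes, telemetry
from scipy.optimize import least_squares
def proj(n,P):
    m=eyes.camera_model(n); f=240/np.tan(np.radians(m['vertical_fov']/2))
    K=np.array([[f,0,m['cx']],[0,f,m['cy']],[0,0,1]])
    return cv2.projectPoints(np.array(P,float),m['rvec'],m['tvec'],K,None)[0][:,0]
def blob(img,col,box):
    h=cv2.cvtColor(img,cv2.COLOR_RGB2HSV); H=h[...,0].astype(int)
    lo,hi={'r':(-8,8),'g':(45,75),'y':(18,32)}[col]
    H=np.where(H>170,H-180,H)
    m=((H>=lo)&(H<=hi)&(h[...,1]>150)&(h[...,2]>60)).astype(np.uint8)
    k=np.zeros_like(m);x0,y0,x1,y1=box;k[y0:y1,x0:x1]=1
    ys,xs=np.nonzero(m*k); return xs.mean(),ys.mean(),len(xs)
def world(p,P):
    x,y,t=p[:3]; c,s=np.cos(t),np.sin(t); P=np.atleast_2d(P)
    return np.c_[x+c*P[:,0]-s*P[:,1], y+s*P[:,0]+c*P[:,1], P[:,2]]
def lidpt(a,r,y,n=0.003): # r from hinge, n from mid-plane; hinge height .112
    n=n+.003
    return [.075-r*np.cos(a)+n*np.sin(a)*1, y, .112+r*np.sin(a)+n*np.cos(a)]
E
python3 - <<'E'
from fit import *
o={}
for n,c in (("top",{'r':(368,281),'g':(402,282),'y':(436,283)}),("side",{'r':(274,279),'g':(271,304),'y':(267,333)})):
    im=cv2.imread(f"pics/{n}0.png")[:,:,::-1].copy()
    for k,(u,v) in c.items(): o[n,k]=blob(im,k,(u-10,v-10,u+11,v+11)); print(n,k,o[n,k])
ys={'r':.065,'g':0,'y':-.065}
F={'top':[(347,227),(475,230)],'side':[(315,217),(312,300)]}
def res(p):
    e=[]
    for n in('top','side'):
        q=proj(n,world(p,[[-.115,ys[k],.089] for k in 'rgy']))
        for i,k in enumerate('rgy'): e+=list(q[i]-o[n,k][:2])
        q=proj(n,world(p,[lidpt(p[3],.15,y) for y in(.11,-.11)]))
        e+=list(.3*(q-np.array(F[n])).ravel())
    return e
r=least_squares(res,[.6,0,0,.6]); p=r.x; print(p,np.round(res(p),1))
np.save('p.npy',p)
for nm,P in dict(green=[-.115,0,.092],red=[-.115,.065,.092],yel=[-.115,-.065,.092],free=lidpt(p[3],.15,0,),hinge=[.075,0,.112]).items(): print(nm,world(p,P)[0].round(4))
E
```

```text
top r (np.float64(367.70108695652175), np.float64(279.57065217391306), 184)
top g (np.float64(401.5189873417722), np.float64(280.89240506329116), 158)
top y (np.float64(435.38659793814435), np.float64(282.159793814433), 194)
side r (np.float64(273.37857142857143), np.float64(278.0285714285714), 140)
side g (np.float64(nan), np.float64(nan), 0)
side y (np.float64(266.5376344086022), np.float64(332.9462365591398), 186)fit.py:14: RuntimeWarning: Mean of empty slice.
  ys,xs=np.nonzero(m*k); return xs.mean(),ys.mean(),len(xs)
  ret = ret.dtype.type(ret / rcount)
Traceback (most recent call last):
ValueError: Residuals are not finite in the initial point.
```

```bash
sed -i "s/(45,75)/(45,90)/; s/\[...,1\]>150/[...,1]>120/" fit.py; cat > m.py <<'E'
from fit import *
o={}
for n,c in (("top",{'r':(368,281),'g':(402,282),'y':(436,283)}),("side",{'r':(274,279),'g':(271,304),'y':(267,333)})):
    im=cv2.imread(f"pics/{n}0.png")[:,:,::-1].copy()
    for k,(u,v) in c.items(): o[n,k]=blob(im,k,(u-11,v-11,u+12,v+12)); print(n,k,np.round(o[n,k],1))
ys={'r':.065,'g':0,'y':-.065}
F={'top':[(347,227),(475,230)],'side':[(315,217),(312,300)]}
def res(p):
    e=[]
    for n in('top','side'):
        q=proj(n,world(p,[[-.115,ys[k],.089] for k in 'rgy']))
        for i,k in enumerate('rgy'): e+=list(q[i]-o[n,k][:2])
        q=proj(n,world(p,[lidpt(p[3],.15,y) for y in(.11,-.11)]))
        e+=list(.3*(q-np.array(F[n])).ravel())
    return e
r=least_squares(res,[.6,0,0,.6]); p=r.x; print(p,np.round(res(p),1))
np.save('p.npy',p)
for nm,P in dict(green=[-.115,0,.092],red=[-.115,.065,.092],yel=[-.115,-.065,.092],free=lidpt(p[3],.15,0,),hinge=[.075,0,.112],push_shut=[-.05,0,.118]).items(): print(nm,world(p,P)[0].round(4))
E
python3 m.py
```

```text
top r [367.6 279.6 190. ]
top g [401.4 281.  168. ]
top y [435.3 282.3 200. ]
side r [273.4 278.  156. ]
side g [270.  304.1 131. ]
side y [266.5 332.8 207. ]
[ 0.6231578  -0.10754264 -0.13169639  0.674007  ] [ 0.7 -0.2  0.8 -0.5  0.8 -0.7  0.3 -0.4  0.6 -0.1 -0.6 -1.1 -0.2 -1.2
 -0.2 -1.  -0.4 -1.8 -0.7  1.3]
green [ 0.5092 -0.0924  0.092 ]
red [ 0.5177 -0.028   0.092 ]
yel [ 0.5006 -0.1569  0.092 ]
free [ 0.585  -0.1025  0.2103]
hinge [ 0.6975 -0.1174  0.112 ]
push_shut [ 0.5736 -0.101   0.118 ]
```

Call:
apply_moves(delta_pos=[[0.45,-0.7,0.15],[0.45,-0.7,0.15],[0.45,-0.7,0.15],[0.45,-0.7,0.15],[0.45,-0.7,0.15],[0.45,-0.7,0.15],[0.45,-0.7,0.15],[0.45,-0.7,0.15]], dr=[[0,0,0.64],[0,0,0.64],[0,0,0.64],[0,0,0.64],[0,0,0.64],[0,0,0.64],[0,0,0.64],[0,0,0.64]], jaw=[0,0,0,0,0,0,0,0])

```text
time: 0.77
tool_pos: [0.4043, 0.2003, 0.2847]
tool_rot: [3.142, -0.0, 3.007]
contact_force: [1.1, 1.2, -0.3]
opening: 0.0434
grip_force: 0.0
```

Call:
apply_moves(delta_pos=[[0.46,-0.73,0],[0.46,-0.73,0],[0.46,-0.73,0],[0.46,-0.73,0],[0.46,-0.73,0],[0.46,-0.73,0],[0.46,-0.73,0],[0.46,-0.73,0]], dr=[[0,0,0],[0,0,0],[0,0,0],[0,0,0],[0,0,0],[0,0,0],[0,0,0],[0,0,0]], jaw=[0,0,0,0,0,0,0,0])

```text
time: 1.43
tool_pos: [0.5821, -0.0818, 0.2841]
tool_rot: [3.141, -0.001, 3.007]
contact_force: [1.7, -0.2, 0.8]
opening: 0.0005
grip_force: 0.0
```

Call:
apply_moves(delta_pos=[[0,0,0],[0,0,0],[0,0,0],[0,0,0]], dr=[[0,0,0],[0,0,0],[0,0,0],[0,0,0]], jaw=[0,0,0,0])

```text
time: 1.77
tool_pos: [0.5811, -0.0788, 0.2845]
tool_rot: [3.141, -0.001, 3.008]
contact_force: [-0.0, -1.0, -0.7]
opening: 0.0003
grip_force: 0.0
```

```bash
python3 - <<'E'
from cell import eyes,telemetry
import cv2
print(telemetry.observe()['tool_pos'])
a=eyes.read_camera("side")[150:420,180:480,::-1]
cv2.imwrite("pics/s1.png",cv2.resize(a,None,fx=2,fy=2))
E
```

```text
[ 0.58107103 -0.07875463  0.28450134]
```

View pics/s1.png

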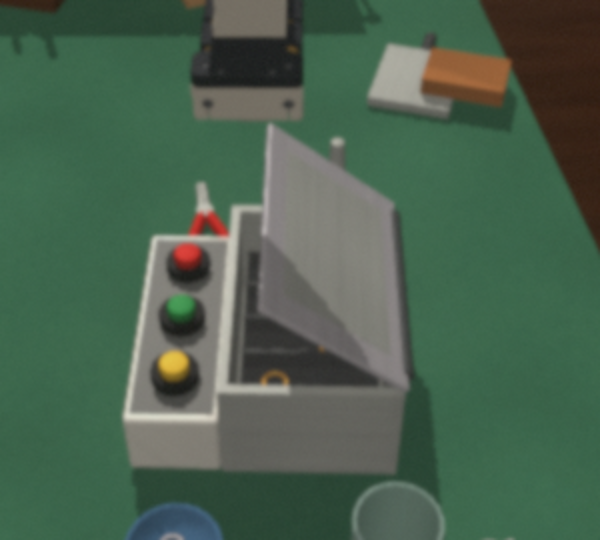

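```bash
python3 - <<'E'
from fit import *
s=telemetry.observe(); print(s['tool_pos'],s['qpos'].round(3),proj('side',[s['tool_pos'],[.231,.472,.227]]),proj('top',[s['tool_pos']]))
for n in('side','top'): cv2.imwrite(f"pics/{n}2.png",eyes.read_camera(n)[:,:,::-1])
E
```

```text
[ 0.58110022 -0.07857059  0.28477502] [-0.265  0.423  1.241  0.     1.478 -1.703] [[307.09933581 208.02327359]
 [136.71573713  95.23860602]] [[405.33142977 221.05633503]]
```

View pics/side2.png

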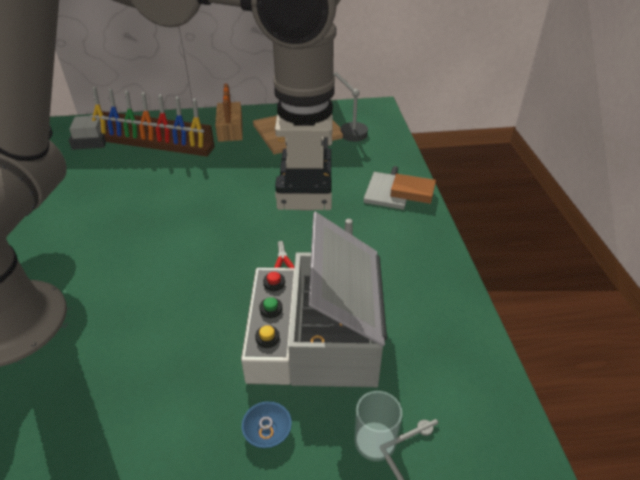

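View pics/top2.png

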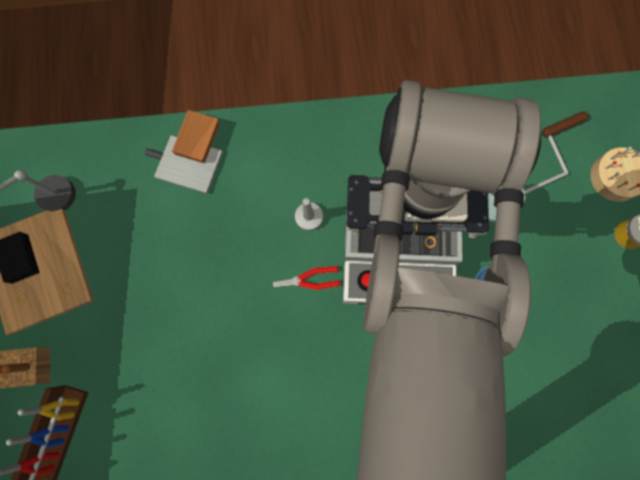

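The pictures show the closed fingertips at about (305,207) in the side view, above the lid's free edge and agreeing with the calibration. Next I correct the xy offset and descend.

Call:
apply_moves(delta_pos=[[0.03,-0.06,0],[0.03,-0.06,-0.03],[0.03,-0.06,-0.06],[0.03,-0.06,-0.09],[0.03,-0.06,-0.12],[0.03,-0.06,-0.14],[0.03,-0.06,-0.14]], dr=[[0,0,0],[0,0,0],[0,0,0],[0,0,0],[0,0,0],[0,0,0],[0,0,0]], jaw=[0,0,0,0,0,0,0])

```text
time: 2.5
tool_pos: [0.5926, -0.1029, 0.2269]
tool_rot: [3.141, -0.003, 3.008]
contact_force: [0.3, 0.2, -1.3]
opening: 0.0003
grip_force: 0.0
```

Call:
apply_moves(delta_pos=[[0,0,-0.01],[0,0,-0.02],[0,0,-0.03],[0,0,-0.04],[0,0,-0.05],[0,0,-0.06],[0,0,-0.07],[0,0,-0.08]], dr=[[0,0,0],[0,0,0],[0,0,0],[0,0,0],[0,0,0],[0,0,0],[0,0,0],[0,0,0]], jaw=[0,0,0,0,0,0,0,0])

```text
time: 3.17
tool_pos: [0.5938, -0.1039, 0.1962]
tool_rot: [3.142, 0.001, 3.007]
contact_force: [-0.2, 0.2, 0.8]
opening: 0.0004
grip_force: 0.5
```

Call:
apply_moves(delta_pos=[[0,0,-0.01],[0,0,-0.02],[0,0,-0.03],[0,0,-0.04],[0,0,-0.05],[0,0,-0.06],[0,0,-0.07],[0,0,-0.08]], dr=[[0,0,0],[0,0,0],[0,0,0],[0,0,0],[0,0,0],[0,0,0],[0,0,0],[0,0,0]], jaw=[0,0,0,0,0,0,0,0])

```text
time: 3.83
tool_pos: [0.5935, -0.1038, 0.1641]
tool_rot: [3.142, -0.0, 3.007]
contact_force: [-0.5, 0.8, 1.0]
opening: 0.0004
grip_force: 0.5
```

```bash
python3 - <<'E'
from cell import eyes,telemetry
import cv2
a=eyes.read_camera("side")[150:420,180:480,::-1]
cv2.imwrite("pics/s3.png",cv2.resize(a,None,fx=2,fy=2))
E
```

```text
(no output)
```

View pics/s3.png

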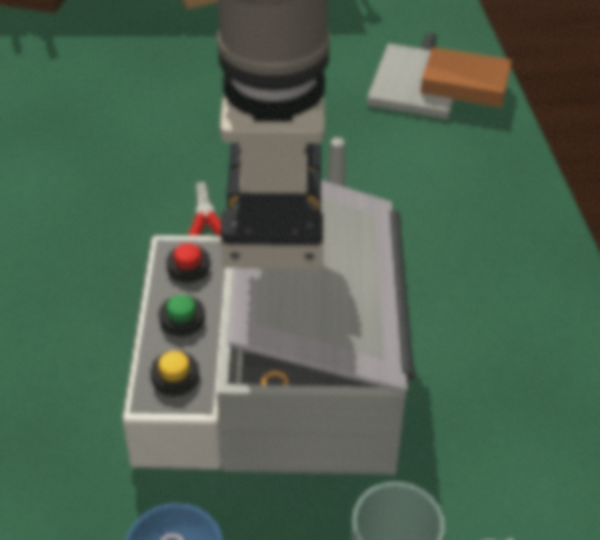

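The lid follows the fingertips: its free corner is now near crop pixel (232,345), just above the tank rim. I'll continue, slowing towards z = 0.118.

Call:
apply_moves(delta_pos=[[0,0,-0.01],[0,0,-0.02],[0,0,-0.03],[0,0,-0.04],[0,0,-0.05],[0,0,-0.06],[0,0,-0.07],[0,0,-0.08]], dr=[[0,0,0],[0,0,0],[0,0,0],[0,0,0],[0,0,0],[0,0,0],[0,0,0],[0,0,0]], jaw=[0,0,0,0,0,0,0,0])

```text
time: 4.55
tool_pos: [0.5935, -0.1038, 0.132]
tool_rot: [3.142, -0.0, 3.007]
contact_force: [-0.9, 0.7, 1.2]
opening: 0.0003
grip_force: 0.5
```

Call:
apply_moves(delta_pos=[[0,0,-0.005],[0,0,-0.01],[0,0,-0.015],[0,0,-0.02],[0,0,-0.025],[0,0,-0.025]], dr=[[0,0,0],[0,0,0],[0,0,0],[0,0,0],[0,0,0],[0,0,0]], jaw=[0,0,0,0,0,0])

```text
time: 5.05
tool_pos: [0.5935, -0.1038, 0.1221]
tool_rot: [3.141, -0.0, 3.007]
contact_force: [-0.3, -0.3, -0.8]
opening: 0.0006
grip_force: 0.0
```

Call:
apply_moves(delta_pos=[[0,0,-0.003],[0,0,-0.005],[0,0,-0.008],[0,0,-0.008]], dr=[[0,0,0],[0,0,0],[0,0,0],[0,0,0]], jaw=[0,0,0,0])

```text
time: 5.38
tool_pos: [0.5936, -0.1038, 0.1191]
tool_rot: [3.141, 0.0, 3.007]
contact_force: [-0.2, -0.4, 0.3]
opening: 0.0005
grip_force: 0.0
```

Call:
apply_moves(delta_pos=[[0,0,-0.002],[0,0,-0.004],[0,0,-0.004]], dr=[[0,0,0],[0,0,0],[0,0,0]], jaw=[0,0,0])

```text
time: 5.63
tool_pos: [0.5936, -0.1038, 0.1183]
tool_rot: [-3.142, 0.0, 3.007]
contact_force: [-2.2, 0.2, 3.9]
opening: 0.0004
grip_force: 2.3
```

```bash
python3 - <<'E'
from cell import eyes,telemetry
import cv2
a=eyes.read_camera("side")[150:420,180:480,::-1]
cv2.imwrite("pics/s4.png",cv2.resize(a,None,fx=2,fy=2))
E
```

```text
(no output)
```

View pics/s4.png

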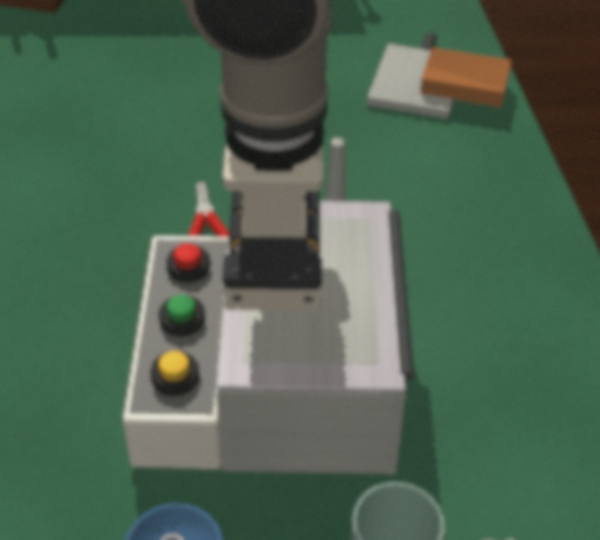

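The lid looks flush with the tank rim. I'll press a touch more to be sure.

Call:
apply_moves(delta_pos=[[0,0,-0.001],[0,0,-0.002],[0,0,-0.002]], dr=[[0,0,0],[0,0,0],[0,0,0]], jaw=[0,0,0])

```text
time: 5.93
tool_pos: [0.5936, -0.1038, 0.1182]
tool_rot: [-3.141, 0.001, 3.007]
contact_force: [-4.4, 0.7, 9.9]
opening: 0.0002
grip_force: 5.0
```

Solid stop reached, so the lid is shut. I lift off and go over to the green key.

Call:
apply_moves(delta_pos=[[0,0,0.05],[0,0,0.1],[-0.07,0.01,0.1],[-0.14,0.02,0.1],[-0.21,0.028,0.1],[-0.21,0.028,0.06],[-0.21,0.028,0.02],[-0.21,0.028,0.0]], dr=[[0,0,0],[0,0,0],[0,0,0],[0,0,0],[0,0,0],[0,0,0],[0,0,0],[0,0,0]], jaw=[0,0,0,0,0,0,0,0])

```text
time: 6.6
tool_pos: [0.5087, -0.0924, 0.1157]
tool_rot: [3.141, -0.001, 3.007]
contact_force: [-0.7, 0.5, 0.7]
opening: 0.0006
grip_force: 0.0
```

Call:
apply_moves(delta_pos=[[0,0,0],[0,0,0]], dr=[[0,0,0],[0,0,0]], jaw=[0,0])

```text
time: 6.77
tool_pos: [0.5097, -0.0926, 0.1167]
tool_rot: [3.141, -0.001, 3.007]
contact_force: [0.6, -0.3, 1.1]
opening: 0.0006
grip_force: 0.0
```

```bash
python3 - <<'E'
from cell import eyes,telemetry
import cv2
a=eyes.read_camera("side")[150:420,180:480,::-1]
cv2.imwrite("pics/s5.png",cv2.resize(a,None,fx=2,fy=2))
E
```

```text
(no output)
```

View pics/s5.png

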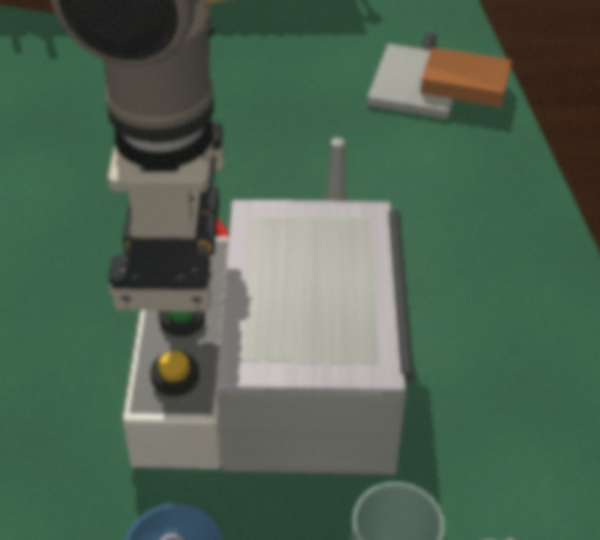

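The lid is flat and shut, and the gripper stands over the green key at (181,315), clear of the yellow one. I descend.

Call:
apply_moves(delta_pos=[[0,0,-0.015],[0,0,-0.03],[0,0,-0.045],[0,0,-0.055],[0,0,-0.06],[0,0,-0.06]], dr=[[0,0,0],[0,0,0],[0,0,0],[0,0,0],[0,0,0],[0,0,0]], jaw=[0,0,0,0,0,0])

```text
time: 7.32
tool_pos: [0.5092, -0.0925, 0.0923]
tool_rot: [3.141, -0.001, 3.007]
contact_force: [-1.3, -0.5, 1.3]
opening: 0.0001
grip_force: 0.6
```

Call:
apply_moves(delta_pos=[[0,0,-0.003],[0,0,-0.006],[0,0,-0.009],[0,0,-0.01],[0,0,-0.01]], dr=[[0,0,0],[0,0,0],[0,0,0],[0,0,0],[0,0,0]], jaw=[0,0,0,0,0])

```text
time: 7.73
tool_pos: [0.5096, -0.0926, 0.089]
tool_rot: [3.142, 0.0, 3.007]
contact_force: [-1.7, 0.4, 3.0]
opening: 0.0007
grip_force: 1.6
```

Contact with the spring. I press to the stop, in small steps.

Call:
apply_moves(delta_pos=[[0,0,-0.002],[0,0,-0.004],[0,0,-0.006],[0,0,-0.007],[0,0,-0.007]], dr=[[0,0,0],[0,0,0],[0,0,0],[0,0,0],[0,0,0]], jaw=[0,0,0,0,0])

```text
time: 8.15
tool_pos: [0.5096, -0.0926, 0.0863]
tool_rot: [3.142, 0.0, 3.007]
contact_force: [-3.0, 0.7, 4.7]
opening: 0.0006
grip_force: 2.6
```

Call:
apply_moves(delta_pos=[[0,0,-0.001],[0,0,-0.002],[0,0,-0.002]], dr=[[0,0,0],[0,0,0],[0,0,0]], jaw=[0,0,0])

```text
time: 8.4
tool_pos: [0.5096, -0.0926, 0.0861]
tool_rot: [-3.142, 0.001, 3.007]
contact_force: [-3.7, 1.7, 10.9]
opening: 0.0006
grip_force: 5.6
```

Fully down: z = 0.086 and the force is rising at the stop. I lift away.

Call:
apply_moves(delta_pos=[[0,0,0.02],[0,0,0.06],[0,0,0.12],[0,0,0.2],[0,0,0.28],[0,0,0.28],[0,0,0.28],[0,0,0.28]], dr=[[0,0,0],[0,0,0],[0,0,0],[0,0,0],[0,0,0],[0,0,0],[0,0,0],[0,0,0]], jaw=[0,0,0,0,0,0,0,0])

```text
time: 9.07
tool_pos: [0.5092, -0.0925, 0.1966]
tool_rot: [3.141, -0.001, 3.007]
contact_force: [0.2, 0.1, -0.5]
opening: 0.0006
grip_force: 0.0
```

```bash
python3 - <<'E'
from cell import eyes,telemetry
import cv2
a=eyes.read_camera("side")[:,:,::-1]
cv2.imwrite("pics/s6.png",a)
E
```

```text
(no output)
```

View pics/s6.png

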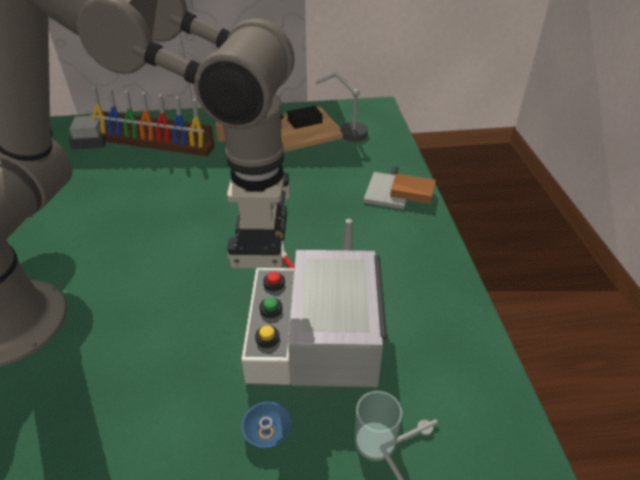

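The lid is shut, the keys at (274,281), (271,306) and (267,335) are all up, the bystanders are in place, and the arm is clear.

```bash
python3 -c "
from cell import job
print(job.hand_in())"
```

```text
the job is handed in; nothing more can be done
None
```

The lid is shut, the green key was pressed to its stop and sprang back up, nothing else was visibly touched or moved, and the job is handed in at about 9 s of the 32 s allowed; no verdict was returned.

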